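# Weigh the sample pail on the spring balance

### The arm

A 7-joint arm with a two-finger parallel gripper is mounted at the origin on the work surface. World frame = base frame: x ahead of the robot, y to its left, z up, the work surface at z = 0. Lengths are in m, angles in rad, forces in N, time in s.
With the tool pointing down it reaches from about 0.4 to 0.85 m from the base axis. Payload 10.4 kg.
Tool frame: the origin (TCP) lies on the centre line of the jaws, within the pads' length; the fingertips stand 8 mm ahead of it and the grasp point (between the pads) lies 11 mm behind it; z points along the fingers, y is the direction in which the jaws open and shut (so a half turn about z gives the same grasp; the last joint's range is limited). The gripper opens to 85 mm and grips with 20 to 120 N. Pads are 22 mm wide; open, the fingers measure 114 mm over their backs; the gripper's body (76 mm by 85 mm) begins 54 mm behind the grasp point. The pads swing forward as they close: fully open they stand 13 mm farther back than shut.
Start: joints at [-1.195, 0.332, -0.065, 1.46, 0.022, 1.35, -0.088], TCP at [0.243, 0.576, 0.239] pointing down, gripper open.
Joint ranges: [-2.6, 2.6], [-0.5, 2.12], [-1.47, 1.34], [0.16, 2.42], [-1.27, 4.41], [0.06, 2.06], [-2.6, 2.6]. Speed limits (rad/s): [2.22, 2.22, 2.79, 2.79, 3.14, 3.14, 3.14].

### API

Orientations are given as a rotation vector (axis times angle).
In Python, from station import r, viewer gives the robot as it stands.
- The arm moves only by the tool jog_arm, never from a script. Its argument "targets" is one flat list of numbers, 6 for each row, row after row: the shift along the tool's x, y, z in m, then the turn, a rotation vector about the tool's x, y, z in degrees. A call has 1 to 5 rows; each row shifts and turns the pose as measured when the row begins, along the tool's axes as they then stand; what a row does not reach is not made up. A row lasts 1/10 s, in which the tool goes at most 50 mm and 8.59 degrees, less where a joint would pass 70% of its speed; a pose out of reach is approached as far as the arm can. A call is refused whole if a number of a shift passes 0.05 or a number of a turn 8.59, either way. A call with a gripper value outside its range is refused whole. "hand" is the gripper's target within -1 to 1 (shut at 1, half-way at 0, fully open at -1), set as the call begins (left out, the last holds). The fingers move at their own pace and stop on an object; "squeeze" is the grip in N (left out, the last holds). Time passes only in rows, so rows that do not move let the fingers close. It gives the time, the measured TCP pose, the force and the opening at its end, in the units of the state.
- r.get_obs(): the state, without advancing time (a new reading comes with each control period).
- viewer.camera(name): name is "side" or "top" or "wrist"; returns the picture (420x560x3 uint8, red, green, blue); there is no depth.
- viewer.camera_params(name): a dict with "camera_matrix" (3x3 intrinsics, pixels), "cam_to_world" (4x4, takes a point from camera to world coordinates); the wrist camera has in their place "tool_from_camera" (4x4, takes a point from camera to tool coordinates, whose origin is the TCP and whose axes are the flange's). Camera axes: x right, y up, looking along -z (the intrinsics and any distortion apply to the point x, -y, -z); pixel columns grow to the right and rows downward; lengths in m; the calibration is good to about 2 mm. A picture is of the moment at which its call begins: read the wrist's pose just before it. camera_params takes no time and is no camera call.
- r.hand_in(): hands the job in, once; it reports no verdict.
The state is a dict: "time": time; "qpos": joint angles; "dq": joint speeds; "joint_torque": joint torques, N m; "tool_pos": TCP position; "tool_rot": TCP orientation; "ft_force": force on the tool from outside, world axes, zero at the start; "moment": the same for the moment, N m; "gripper_width": finger opening in m.
Only numpy, scipy, OpenCV 4.12 (cv2) and the standard library are available. Lean on these libraries where they do the work, as an engineer would, in place of code of your own. Each camera call takes 0.05 s, during which the arm holds its last target. There are 200 camera calls.

### The job

Hang the lidded sample pail by the peak of its bail in the dip of the spring balance's hook: lower it slowly and let the spring take up the whole weight before you let go, so that the hook neither jerks, bounces nor is pushed hard. Once the pail hangs free and has settled, press the record key on the terminal fully down and let it go, leaving the pail hanging there and everything else on the bench where it was.

Things in the scene. Friction and masses are not known exactly. Their poses are not given: they have to be found in the camera images.
- pail_mid (a point): Sample pail: lidded steel can 63 mm across, 53 mm high, with a stiff wire bail and a black grip tab on top; 148 mm high in all, standing upright. This point: on its axis, half-way up (74 mm above its underside); z up. Mass unknown, 0.25 to 0.8 kg, mostly in the can. The bail lies in the pail's y-z plane, so its window is open along the pail's x, either way round.
- pail_tab (a point): Centre of the pail's upright grip tab, on its axis 54 mm above pail_mid; same axes. The tab is 12 mm (x) by 16 mm (y) by 40 mm high, and stands on the bail's peak.
- pail_eye (a point): Underside of the bail's peak, on the pail's axis, 27.5 mm above pail_mid; this spot rests in the hook's dip. Bail: wire 5 mm thick, two uprights 36 mm apart in y, rising to 92 mm above the pail's underside, then sloping up to the peak. Clear height under the peak, down to the lid: 48 mm.
- hook_saddle (a point): Top of the bar in the hook's dip, 204 mm above the bench unloaded; moves with the hook; z up. The hook is a level steel bar 8 mm thick, reaching from the column towards its own -x (to the robot). The dip is 6 mm deep, 32 mm long, open on top; 16 to 20 mm from this point to -x the end turns up to a blunt tip, its top 18 mm above this point.
- stand: The fixed spring balance: white base plate 170 by 120 mm, 14 mm high, origin under its centre, x away from the robot, z up; upright column 40 by 44 mm, 231 mm high with its cap, its front face 40 mm from the origin to +x (85 mm behind the hook's dip).
- hook (a joint): How far the sprung hook has dipped straight down, m: 0 unloaded, 0.084 at its lower stop. Spring 110 N per metre of dip, plus 0.2 N to start; lightly damped, it bobs for 2 to 5 s after a jolt. Delicate: made for moving slower than 0.06 m/s, up or down, and for at most 12 N.
- record_top (a point): Centre of the top of the round grey record key, 26 mm across, pressed straight down; z up. It stands on a fixed grey terminal, 100 by 80 mm and 28 mm high, with a dark display; the key is 22 mm from the terminal's centre towards its -x.
- record (a joint): Travel of the record key, m: 0 up, 0.006 fully down; it springs back; about 4 N to hold it down.
- canister: Bystander: plain steel canister without bail, 52 mm across, 60 mm high, starts near the pail; origin at the centre of its underside. Leave alone.
- jar: Bystander: small jar, 44 mm across, 70 mm high, starts near the terminal; origin at the centre of its underside. Leave alone.
- beaker: Bystander: glass beaker, 66 mm across, 70 mm high; origin at the centre of its underside. Leave alone.
- reagent: Bystander: amber bottle, 70 mm across, 165 mm high; origin at the centre of its underside. Leave alone.
- flask: Bystander: conical glass flask, 84 mm across, 120 mm high; origin at the centre of its underside. Leave alone.
- mortar: Bystander: white ceramic bowl, 90 mm across, 45 mm high; origin at the centre of its underside. Leave alone.
- spatula: Bystander: steel spatula lying flat, 200 mm long; origin at the centre of its underside. Leave alone.

How it is judged:
On the way, in this order (a step that is already met when the one before it is completed fails the run):
1. the pail hangs by the bail's peak in the dip of the hook, settled and touched by no finger (distance between pail_eye and hook_saddle below 0.008 m and value of joint hook above 0.01 m and velocity of joint hook between -0.01 and 0.01 m/s and angle between pail_mid's own z axis and vertical below 0.15 rad and contact force between the fingers and anything else below 0.05 N), for 0.5 s.
2. the record key is pressed down, at least 4.5 mm (value of joint record above 0.0045 m), for 0.05 s.
At the end, for the whole second after the job is handed in: The pail hangs still on the hook: the underside of the bail's peak within 8 mm of the bottom of the hook's dip, the hook dipped more than 10 mm and moving less than 0.01 m/s, the pail within 0.15 rad of upright; the record key is up again (less than 2 mm down) (distance between pail_eye and hook_saddle below 0.008 m and value of joint hook above 0.01 m and velocity of joint hook between -0.01 and 0.01 m/s and angle between pail_mid's own z axis and vertical below 0.15 rad and value of joint record below 0.002 m); the robot touches nothing.
It fails at once if the sprung hook is jerked: it moves faster than 0.08 m/s, up or down (velocity of joint hook above 0.08 m/s or velocity of joint hook below -0.08 m/s).
It fails at once if the hook is pushed or loaded with more than 15 N (contact force between hook and anything else above 15 N).
It fails at once if the record key is pressed (over 2 mm) while the pail does not hang settled on the hook (value of joint record above 0.002 m and not (distance between pail_eye and hook_saddle below 0.008 m and value of joint hook above 0.01 m and velocity of joint hook between -0.01 and 0.01 m/s and angle between pail_mid's own z axis and vertical below 0.15 rad)).
It fails at once if a bystander is moved by more than 30 mm (distance of any of canister, jar, beaker, reagent, flask, mortar, spatula from where it was at the start of the episode above 0.03 m).
It also fails if it takes over 67 s, if anything falls off the work surface, if the arm or the gripper's body presses on something with over 40 N, if the wrist force passes 120 N, or if a joint passes its speed limit or range.

## Working session

There is one attempt and no reset: what is moved stays moved. The work goes in short steps, Python scripts to look and compute and a tool call to move; the robot and the scene stay as the last step left them, time stands still between calls to the robot, and variables do not carry over. Pictures are saved under pics/ and viewed, about 8 in all and at most 12, crops included, and the job is handed in when it is done.

Besides the shell and the picture viewer there is one more tool, called after ">>>" in YAML: its name, and indented under it one key for each argument. jog_arm: Moves the arm, as the interface text tells. Its arguments: {"type":"object","properties":{"targets":{"type":"array","items":{"type":"number"}},"hand":{"type":"number"},"squeeze":{"type":"number"}},"required":["targets"]}

```bash
mkdir -p pics; ls
python3 - <<'E'
from station import r, viewer
import cv2, numpy as np
print(r.get_obs())
for n in ("side","top","wrist"):
    p=viewer.camera_params(n); print(n,{k:np.round(v,4).tolist() if not isinstance(v,str) else v for k,v in p.items()})
for n in ("side","top"):
    cv2.imwrite(f"pics/{n}0.png",cv2.resize(viewer.camera(n)[:,:,::-1],(800,600),interpolation=cv2.INTER_CUBIC))
E
```

```text
pics
{'time': 0.0, 'qpos': array([-1.19462857,  0.33285432, -0.06470154,  1.46094013,  0.02158586,
        1.34989248, -0.08851529]), 'dq': array([-0.00034212, -0.00097667, -0.00168713, -0.00038853, -0.00083294,
        0.00012755, -0.00042057]), 'joint_torque': array([-8.38424967e-05, -6.25462174e+01,  4.89731343e-02, -3.91590106e+01,
        1.62924343e-02,  1.00108815e-02,  1.45895012e-05]), 'tool_pos': array([0.24253573, 0.57562964, 0.23852745]), 'tool_rot': array([-6.22189638e-01, -3.07913184e+00,  2.16890230e-03]), 'ft_force': array([ 0.25342868, -1.30525498,  0.73219441]), 'moment': array([-0.02299177,  0.01015833, -0.02378212]), 'gripper_width': 0.08545726471436949}
side {'camera_matrix': [[407.2361, 0.0, 278.9412], [0.0, 407.2361, 213.0629], [0.0, 0.0, 1.0]], 'cam_to_world': [[0.6526, 0.5571, -0.5136, 0.0037], [-0.7577, 0.4755, -0.447, -0.4909], [-0.0048, 0.6808, 0.7324, 0.9442], [0.0, 0.0, 0.0, 1.0]]}
top {'camera_matrix': [[501.7853, 0.0, 288.4334], [0.0, 501.7853, 209.484], [0.0, 0.0, 1.0]], 'cam_to_world': [[0.0074, 0.9802, -0.1979, 0.3068], [-0.9999, 0.0097, 0.0104, 0.01], [0.0121, 0.1978, 0.9802, 1.3358], [0.0, 0.0, 0.0, 1.0]]}
wrist {'camera_matrix': [[350.3884, 0.0, 270.993], [0.0, 350.3884, 207.6932], [0.0, 0.0, 1.0]], 'tool_from_camera': [[0.0007, 0.9592, 0.2828, 0.0717], [1.0, -0.0005, -0.0008, 0.001], [-0.0006, 0.2828, -0.9592, -0.1343], [0.0, 0.0, 0.0, 1.0]]}
```

View pics/top0.png

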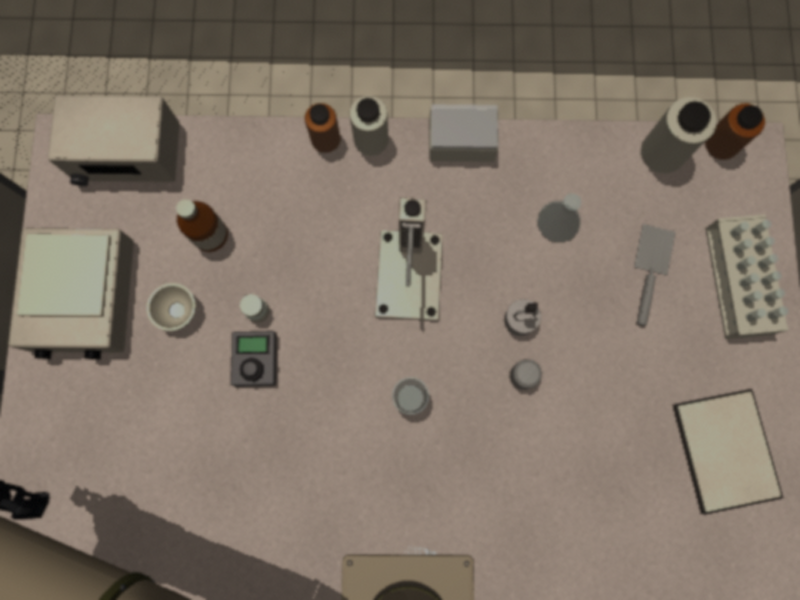

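View pics/side0.png

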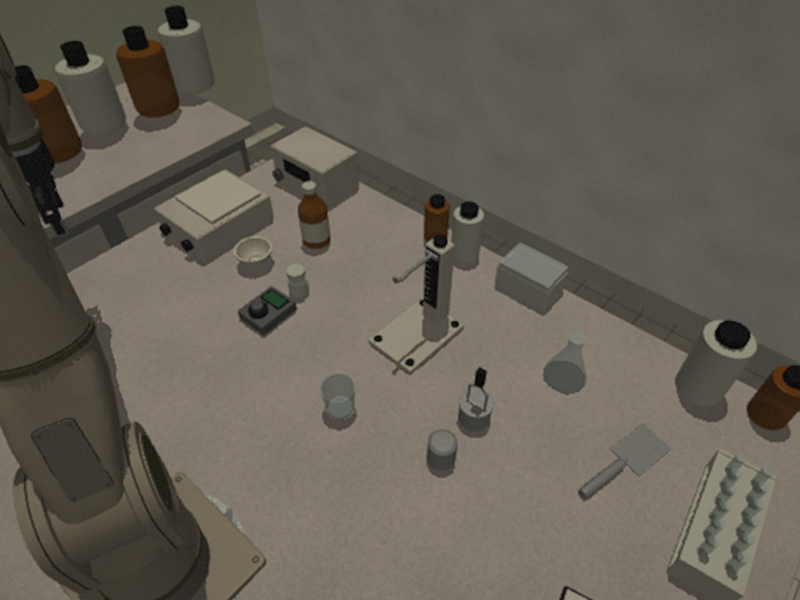

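Top: pail at (522,316) with its tab at (532,308), canister at (526,375), stand at (410,275), key at (251,370). Next, an enlarged montage of both views.

```bash
cat > h.py <<'E'
from station import r, viewer
import cv2, numpy as np
from scipy.spatial.transform import Rotation as R
def cam(n,obs=None):
    p=viewer.camera_params(n); K=np.array(p["camera_matrix"])
    if n=="wrist":
        T=np.eye(4); T[:3,:3]=R.from_rotvec(obs["tool_rot"]).as_matrix(); T[:3,3]=obs["tool_pos"]
        return K,T@np.array(p["tool_from_camera"])
    return K,np.array(p["cam_to_world"])
def ray(C,uv):
    K,T=C; d=np.array([(uv[0]-K[0,2])/K[0,0],-(uv[1]-K[1,2])/K[1,1],-1]); d=T[:3,:3]@d
    return T[:3,3],d/np.linalg.norm(d)
def atz(C,uv,z):
    o,d=ray(C,uv); return o+d*(z-o[2])/d[2]
def tri(a):
    A=np.zeros((3,3));b=np.zeros(3);L=[ray(C,uv) for C,uv in a]
    for o,d in L: M=np.eye(3)-np.outer(d,d);A+=M;b+=M@o
    p=np.linalg.solve(A,b); return p,[np.linalg.norm((np.eye(3)-np.outer(d,d))@(p-o)) for o,d in L]
def proj(C,P):
    K,T=C; q=np.linalg.inv(T)@np.r_[P,1]; return K[0,0]*q[0]/-q[2]+K[0,2], K[1,1]*q[1]/q[2]+K[1,2]
def tile(im,x0,y0,w,h,s):
    t=cv2.resize(im[y0:y0+h,x0:x0+w],None,fx=s,fy=s,interpolation=cv2.INTER_CUBIC)
    for i in range(0,w,10): cv2.line(t,(i*s,0),(i*s,6),(0,255,255),1); cv2.putText(t,str(x0+i),(i*s,16),0,.3,(0,255,255),1)
    for i in range(10,h,10): cv2.line(t,(0,i*s),(6,i*s),(0,255,255),1); cv2.putText(t,str(y0+i),(8,i*s+4),0,.3,(0,255,255),1)
    return t
E
python3 - <<'E'
from h import *
t=cv2.imread("pics/top0.png");s=cv2.imread("pics/side0.png")
t=viewer.camera("top")[:,:,::-1].copy();s=viewer.camera("side")[:,:,::-1].copy()
m=np.vstack([np.hstack([tile(t,335,198,80,60,5),tile(t,250,130,80,60,5)]),np.hstack([tile(s,295,250,80,60,5),tile(s,250,160,80,60,5)])])
cv2.imwrite("pics/m1.png",m)
T=cam("top")
k=1/1.4286
for n,uv,z in [("stand bl",(376,317),.014),("br",(438,320),.014),("tr",(442,235),.014),("tl",(381,231),.014),("key",(251,369),.04),("termTL",(232,332),.028),("TR",(275,331),.028),("BL",(231,386),.028),("BR",(276,386),.028),("lid?",(521,316),.053),("canister",(527,373),.06),("jar",(252,304),.07)]:
    print(n,np.round(atz(T,(uv[0]*k,uv[1]*k),z),4))
E
```

```text
stand bl [0.5392 0.0632 0.014 ]
br [ 0.5346 -0.0528  0.014 ]
tr [ 0.6999 -0.0605  0.014 ]
tl [0.7066 0.0565 0.014 ]
key [0.4373 0.2859 0.04  ]
termTL [0.5062 0.3268 0.028 ]
TR [0.5088 0.248  0.028 ]
BL [0.4074 0.323  0.028 ]
BR [0.408  0.2416 0.028 ]
lid? [ 0.5367 -0.2022  0.053 ]
canister [ 0.4324 -0.2094  0.06  ]
jar [0.5509 0.2837 0.07  ]
```

View pics/m1.png

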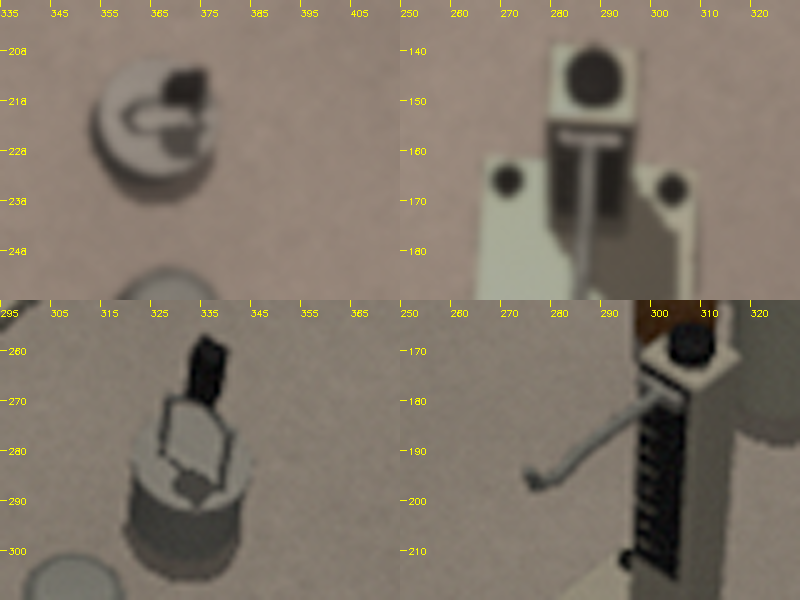

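The crops show the lid centred at about (366.2,221.5) in the top view and the tab centre at about (336.6,264.4) in the side view. The bail feet are near (327,281) and (339,287) there. I'll compute the estimates and plan the first move.

```bash
cat >> h.py <<'E'
def plan(pos,yaw,n,tilt=True):
    """rows (tool axes) from here to TCP pos with tool x at world angle yaw (deg), tool z down"""
    o=r.get_obs(); M=R.from_rotvec(o["tool_rot"]); c,s=np.cos(np.radians(yaw)),np.sin(np.radians(yaw))
    G=R.from_matrix(np.array([[c,s,0],[s,-c,0],[0,0,-1.]]))
    d=np.array(pos)-o["tool_pos"]; rv=(M.inv()*G).as_rotvec()/n
    print("at",o["tool_pos"].round(4),"t",round(o["time"],2),"F",o["ft_force"].round(2),"w",round(o["gripper_width"],4))
    for i in range(n):
        Mi=M*R.from_rotvec(rv*i); print(np.round(Mi.inv().apply(d/n),4).tolist(),np.round(np.degrees(rv),2).tolist())
E
python3 - <<'E'
from h import *
T,S=cam("top"),cam("side")
print("lid",atz(T,(366.2,221.5),.053)); print("tab",tri([(T,(372,215.3)),(S,(336.6,264.4))]))
a,b=atz(S,(327,281),.053),atz(S,(339.4,287.4),.053); print("feet",a,b)
h=np.array([.575,.0036,.204]); c,s=np.cos(-.0436),np.sin(-.0436)
for q in ([0,0,0],[-.018,0,.018],[.085,0,0]): P=h+np.array([c*q[0],s*q[0],q[2]]); print(proj(T,P),proj(S,P))
print("tip tri",tri([(T,(286.3,198.6)),(S,(276.5,195.5))]))
plan([.45,.02,.36],177.5,14)
E
```

```text
lid [ 0.53593426 -0.20606196  0.053     ]
tab (array([ 0.53999107, -0.20976183,  0.12289575]), [np.float64(0.0011424991951644711), np.float64(0.0011424991951644026)])
feet [ 0.52760163 -0.19806182  0.053     ] [ 0.53252966 -0.23351305  0.053     ]
(np.float64(286.1565587499459), np.float64(192.67514089294508)) (np.float64(279.5768759445976), np.float64(193.98628406827663))
(np.float64(285.80648583301877), np.float64(198.54339169248772)) (np.float64(274.7029180730712), np.float64(192.55171728897528))
(np.float64(288.0334371642433), np.float64(157.5162468022946)) (np.float64(301.13754341342445), np.float64(177.83134219553853))
tip tri (array([0.56040665, 0.00261864, 0.20973216]), [np.float64(0.0009295042612281528), np.float64(0.0009295042612279479)])
at [0.2426 0.5758 0.2389] t 0.2 F [-0.31 -0.25  0.01] w 0.0854
[-0.0291, -0.0308, -0.0086] [-0.0, -0.0, -1.45]
[-0.0283, -0.0316, -0.0086] [-0.0, -0.0, -1.45]
[-0.0275, -0.0323, -0.0086] [-0.0, -0.0, -1.45]
[-0.0266, -0.033, -0.0086] [-0.0, -0.0, -1.45]
[-0.0258, -0.0336, -0.0086] [-0.0, -0.0, -1.45]
[-0.0249, -0.0343, -0.0086] [-0.0, -0.0, -1.45]
[-0.0241, -0.0349, -0.0086] [-0.0, -0.0, -1.45]
[-0.0232, -0.0355, -0.0086] [-0.0, -0.0, -1.45]
[-0.0223, -0.0361, -0.0086] [-0.0, -0.0, -1.45]
[-0.0213, -0.0366, -0.0086] [-0.0, -0.0, -1.45]
[-0.0204, -0.0371, -0.0086] [-0.0, -0.0, -1.45]
[-0.0195, -0.0376, -0.0086] [-0.0, -0.0, -1.45]
[-0.0185, -0.0381, -0.0086] [-0.0, -0.0, -1.45]
[-0.0175, -0.0386, -0.0087] [-0.0, -0.0, -1.45]
```

>>> jog_arm:
  targets: [-0.029,-0.031,-0.015,0,0,-1.5,-0.028,-0.032,-0.015,0,0,-1.5,-0.0275,-0.032,-0.015,0,0,-1.5,-0.0265,-0.033,-0.015,0,0,-1.5,-0.026,-0.0335,-0.015,0,0,-1.5]
  hand: -1

```text
time: 0.7
tool_pos: [0.3149, 0.3743, 0.311]
tool_rot: [-0.397, -3.111, 0.012]
ft_force: [1.2, -0.4, 0.0]
gripper_width: 0.0853
```

>>> jog_arm:
  targets: [-0.025,-0.034,-0.01,0,0,-1.5,-0.024,-0.035,-0.01,0,0,-1.5,-0.023,-0.0355,-0.01,0,0,-1.5,-0.022,-0.036,-0.01,0,0,-1.5,-0.0215,-0.0365,-0.005,0,0,-1.5]

```text
time: 1.2
tool_pos: [0.3952, 0.1691, 0.3602]
tool_rot: [-0.184, -3.132, 0.006]
ft_force: [1.0, 0.4, -0.1]
gripper_width: 0.0857
```

>>> jog_arm:
  targets: [-0.0205,-0.037,0,0,0,-1.5,-0.0195,-0.0375,0,0,0,-1.5,-0.0185,-0.038,0,0,0,-1.5,-0.0175,-0.0385,0,0,0,-1.5,0,0,0,0,0,0]

```text
time: 1.7
tool_pos: [0.4617, -0.0007, 0.3621]
tool_rot: [-0.024, -3.141, 0.003]
ft_force: [0.6, 0.7, 0.3]
gripper_width: 0.0852
```

Run:
```python
from h import *
plan([.46,-.10,.34],178,5)
```

```text
at [ 0.4617 -0.0007  0.3621] t 1.7 F [0.61 0.7  0.32] w 0.0852
[0.0, -0.0199, 0.0045] [-0.02, -0.0, 0.22]
[-0.0001, -0.0199, 0.0045] [-0.02, -0.0, 0.22]
[-0.0001, -0.0199, 0.0044] [-0.02, -0.0, 0.22]
[-0.0002, -0.0199, 0.0044] [-0.02, -0.0, 0.22]
[-0.0003, -0.0199, 0.0044] [-0.02, -0.0, 0.22]
```

Run:
```python
from h import *
o=r.get_obs(); np.savez("w1.npz",im=viewer.camera("wrist"),p=o["tool_pos"],q=o["tool_rot"])
plan([.475,-.205,.28],186,6)
```

```text
at [0.4611 0.002  0.362 ] t 1.75 F [0.23 0.16 0.54] w 0.0856
[-0.0028, -0.0345, 0.0137] [-0.01, -0.01, -1.13]
[-0.0021, -0.0345, 0.0137] [-0.01, -0.01, -1.13]
[-0.0014, -0.0345, 0.0137] [-0.01, -0.01, -1.13]
[-0.0007, -0.0346, 0.0137] [-0.01, -0.01, -1.13]
[-0.0001, -0.0346, 0.0137] [-0.01, -0.01, -1.13]
[0.0006, -0.0346, 0.0137] [-0.01, -0.01, -1.13]
```

>>> jog_arm:
  targets: [0,-0.034,0,0,0,-1.5,0,-0.034,0,0,0,-1.5,-0.002,-0.034,0.02,0,0,-1.5,-0.003,-0.034,0.02,0,0,-1.5,-0.004,-0.034,0.02,0,0,-1.0]

```text
time: 2.25
tool_pos: [0.4793, -0.1629, 0.3023]
tool_rot: [-0.201, 3.131, 0.003]
ft_force: [-0.0, 0.5, -1.0]
gripper_width: 0.0851
```

>>> jog_arm:
  targets: [-0.004,-0.034,0.02,0,0,0,0,0,0,0,0,0,0,0,0,0,0,0]

```text
time: 2.55
tool_pos: [0.487, -0.1981, 0.2786]
tool_rot: [0.199, -3.135, -0.003]
ft_force: [-0.9, -0.1, 0.3]
gripper_width: 0.0852
```

Run:
```python
from h import *
o=r.get_obs(); im=viewer.camera("wrist"); np.savez("w2.npz",im=im,p=o["tool_pos"],q=o["tool_rot"])
C=cam("wrist",o); a=dict(tool_pos=(w:=np.load("w1.npz"))["p"],tool_rot=w["q"]); C1=cam("wrist",a)
u=np.array(proj(C1,[.57,.003,.205])).astype(int); v=np.array(proj(C,[.538,-.208,.11])).astype(int); print(u,v)
def t(im,c,s): 
    x0=int(np.clip(c[0]-200/s,0,560-400/s))//10*10; y0=int(np.clip(c[1]-300/s,0,420-600/s))//10*10
    return tile(im[:,:,::-1].copy(),x0,y0,400//s,600//s,s)
cv2.imwrite("pics/w.png",np.hstack([t(w["im"],u,4),t(im,v,4)])); print(o["tool_pos"],np.linalg.norm(o["tool_rot"]))
```

```text
[275 302] [252 239]
[ 0.48700267 -0.1980876   0.27863112] 3.141439605023418
```

View pics/w.png

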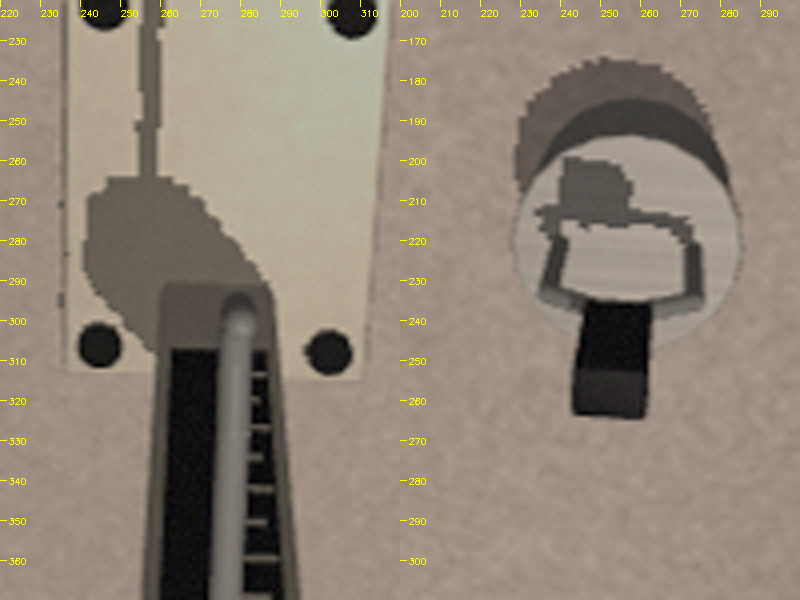

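Left tile: hook tip at (279,300) with the bar running to (275,360). Right tile: tab top face centre at about (252.5,258.5), bail elbows at about (236.5,234) and (274.5,234.5).

Run:
```python
from h import *
def C(f): w=np.load(f); return cam("wrist",dict(tool_pos=w["p"],tool_rot=w["q"]))
A,B=C("w1.npz"),C("w2.npz")
print("tip",atz(A,(279,300),.222)[:2], "bar", atz(A,(277,345),.21)[:2],atz(A,(275.5,368),.21)[:2])
for n,uv in dict(a=(242.5,305/1),b=(303,308.)).items(): pass
print("holes far",atz(A,(220+99/4,306.5),.016),atz(A,(220+329/4,308),.016), "plate edges far", atz(A,(220+67/4,220+372/4),.014),atz(A,(220+362/4,220+379/4),.014))
print("tabtop",atz(B,(252.5,258.5),.148)); l,q=atz(B,(200+577/4-100,160+370/4),.148),atz(B,(200+648/4-100,160+373/4),.148); print(l,q,np.degrees(np.arctan2(*(q-l)[[0,1]]*[-1,1])))
l,q=atz(B,(236.5,234),.09),atz(B,(274.5,235),.09); print("elbows",l,q,(l+q)/2,np.linalg.norm(l-q),np.degrees(np.arctan2(-(q-l)[0],(q-l)[1])))
l,q=atz(B,(240.5,219),.053),atz(B,(272.5,220),.053); print("feet",l,q,(l+q)/2,np.linalg.norm(l-q),np.degrees(np.arctan2(-(q-l)[0],(q-l)[1])))
print("lid",atz(B,(256.8,219.7),.053))
```

```text
tip [0.55666125 0.00571846] bar [0.61290059 0.00357514] [0.63958071 0.00183523]
holes far [ 0.69209994 -0.04457263  0.016     ] [0.69599861 0.04508389 0.016     ] plate edges far [ 0.70481799 -0.05778262  0.014     ] [0.70957328 0.05840094 0.014     ]
tabtop [ 0.53894563 -0.20559145  0.148     ]
[ 0.53447672 -0.21289358  0.148     ] [ 0.53330746 -0.19839317  0.148     ] 4.61011722764636
elbows [ 0.54172657 -0.2239148   0.09      ] [ 0.53806023 -0.18674561  0.09      ] [ 0.5398934 -0.2053302  0.09     ] 0.03734957659457307 5.633385961343451
feet [ 0.5383447  -0.22333444  0.053     ] [ 0.53510986 -0.18887243  0.053     ] [ 0.53672728 -0.20610343  0.053     ] 0.03461350345329912 5.3624600621397684
lid [ 0.53691354 -0.20576445  0.053     ]
```

Both views agree: pail axis (0.538,-0.206) with yaw about 5.4°, saddle about (0.575,0.0045) with yaw about -2.3°. Next is the approach and grasp.

Run:
```python
from h import *
plan([.538,-.2057,.123],185.4,10)
```

```text
at [ 0.4869 -0.198   0.2786] t 2.6 F [-1.1   0.11 -0.07] w 0.0855
[-0.005, -0.0014, 0.0156] [0.01, -0.0, 0.19]
[-0.005, -0.0014, 0.0156] [0.01, -0.0, 0.19]
[-0.005, -0.0014, 0.0156] [0.01, -0.0, 0.19]
[-0.005, -0.0014, 0.0156] [0.01, -0.0, 0.19]
[-0.005, -0.0014, 0.0156] [0.01, -0.0, 0.19]
[-0.005, -0.0013, 0.0156] [0.01, -0.0, 0.19]
[-0.005, -0.0013, 0.0156] [0.01, -0.0, 0.19]
[-0.005, -0.0013, 0.0156] [0.01, -0.0, 0.19]
[-0.005, -0.0013, 0.0156] [0.01, -0.0, 0.19]
[-0.005, -0.0013, 0.0156] [0.01, -0.0, 0.19]
```

>>> jog_arm:
  targets: [-0.01,-0.0028,0.015,0,0,0.4,-0.01,-0.0028,0.015,0,0,0.4,-0.01,-0.0028,0.015,0,0,0.4,-0.01,-0.0027,0.015,0,0,0.4,-0.01,-0.0027,0.015,0,0,0.3]

```text
time: 3.1
tool_pos: [0.5436, -0.1969, 0.2064]
tool_rot: [-0.163, 3.128, 0.012]
ft_force: [0.6, 0.1, 0.3]
gripper_width: 0.0856
```

>>> jog_arm:
  targets: [0,0,0,0,0,0]

```text
time: 3.2
tool_pos: [0.5441, -0.1944, 0.2049]
tool_rot: [-0.168, 3.13, 0.014]
ft_force: [-0.9, 1.3, 0.8]
gripper_width: 0.0849
```

Run:
```python
from h import *
plan([.538,-.2057,.123],185.4,5)
```

```text
at [ 0.5441 -0.1944  0.2049] t 3.2 F [-0.87  1.34  0.76] w 0.0849
[0.0016, -0.0023, 0.0163] [0.1, 0.09, 0.15]
[0.0015, -0.0022, 0.0164] [0.1, 0.09, 0.15]
[0.0015, -0.0022, 0.0164] [0.1, 0.09, 0.15]
[0.0015, -0.0022, 0.0164] [0.1, 0.09, 0.15]
[0.0014, -0.0022, 0.0164] [0.1, 0.09, 0.15]
```

>>> jog_arm:
  targets: [0.004,-0.0055,0.01,0.25,0.22,0.4,0.0035,-0.0055,0.01,0.25,0.22,0.4,0,0,0,0,0,0,0,0,0,0,0,0]

```text
time: 3.6
tool_pos: [0.5373, -0.2049, 0.1856]
tool_rot: [-0.148, 3.136, 0.0]
ft_force: [1.1, -0.1, 0.1]
gripper_width: 0.0855
```

Run:
```python
from h import *
plan([.538,-.2057,.123],185.4,5)
```

```text
at [ 0.5373 -0.2049  0.1856] t 3.6 F [ 1.08 -0.1   0.12] w 0.0855
[-0.0001, -0.0002, 0.0125] [0.0, 0.02, 0.0]
[-0.0001, -0.0002, 0.0125] [0.0, 0.02, 0.0]
[-0.0001, -0.0002, 0.0125] [0.0, 0.02, 0.0]
[-0.0001, -0.0002, 0.0125] [0.0, 0.02, 0.0]
[-0.0001, -0.0002, 0.0125] [0.0, 0.02, 0.0]
```

>>> jog_arm:
  targets: [0,0,0.0125,0,0,0,0,0,0.0125,0,0,0,0,0,0.0125,0,0,0,0,0,0.0125,0,0,0,0,0,0.0125,0,0,0]

```text
time: 4.1
tool_pos: [0.5381, -0.205, 0.1198]
tool_rot: [-0.148, 3.133, 0.001]
ft_force: [-0.1, 0.2, -0.5]
gripper_width: 0.0856
```

>>> jog_arm:
  targets: [0,0,0,0,0,0,0,0,0,0,0,0]

```text
time: 4.3
tool_pos: [0.5369, -0.2047, 0.1171]
tool_rot: [-0.148, 3.137, 0.001]
ft_force: [-0.6, 0.3, 0.5]
gripper_width: 0.0856
```

Run:
```python
from h import *
plan([.538,-.2057,.123],185.4,1)
cv2.imwrite("pics/g1.png",viewer.camera("wrist")[:,:,::-1])
```

```text
at [ 0.5369 -0.2047  0.1171] t 4.3 F [-0.56  0.31  0.55] w 0.0856
[-0.001, -0.0011, -0.0059] [0.04, 0.08, 0.01]
```

View pics/g1.png

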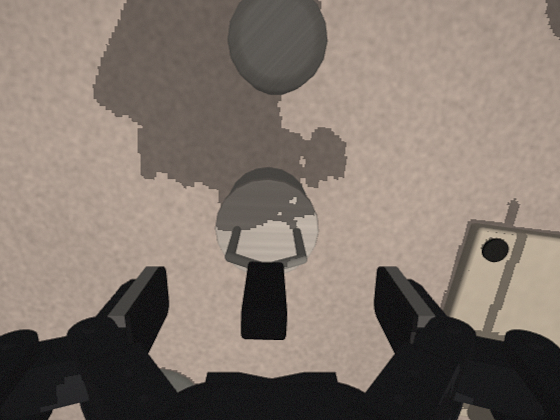

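The tab stands between the open fingers at (264,300), slightly left of the jaw centre at about (271). I'll raise 6 mm, nudge, and close.

>>> jog_arm:
  targets: [-0.001,-0.0015,-0.006,0,0,0,0,0,0,0,0,0]

```text
time: 4.55
tool_pos: [0.5386, -0.2063, 0.1246]
tool_rot: [-0.148, 3.135, 0.001]
ft_force: [-0.2, -0.2, 0.5]
gripper_width: 0.0854
```

>>> jog_arm:
  targets: [0,0,0,0,0,0,0,0,0,0,0,0,0,0,0,0,0,0,0,0,0,0,0,0,0,0,0,0,0,0]
  hand: 1
  squeeze: 60

```text
time: 5.05
tool_pos: [0.5394, -0.2067, 0.126]
tool_rot: [-0.148, 3.133, 0.0]
ft_force: [0.6, -0.6, -1.5]
gripper_width: 0.0149
```

>>> jog_arm:
  targets: [0,0,0,0,0,0,0,0,0,0,0,0,0,0,0,0,0,0,0,0,0,0,0,0,0,0,0,0,0,0]

```text
time: 5.55
tool_pos: [0.5394, -0.2067, 0.1259]
tool_rot: [-0.148, 3.133, 0.0]
ft_force: [-0.0, -0.1, -0.6]
gripper_width: 0.015
```

>>> jog_arm:
  targets: [0,0,-0.004,0,0,0,0,0,-0.01,0,0,0,0,0,-0.015,0,0,0,0,0,-0.015,0,0,0,0,0,-0.015,0,0,0]

```text
time: 6.05
tool_pos: [0.5373, -0.2061, 0.1872]
tool_rot: [-0.148, 3.138, 0.002]
ft_force: [-0.6, -0.3, -2.5]
gripper_width: 0.0149
```

>>> jog_arm:
  targets: [0,0,-0.015,0,0,0,0,0,-0.015,0,0,0,0,0,-0.015,0,0,0,0,0,-0.01,0,0,0,0,0,-0.005,0,0,0]

```text
time: 6.55
tool_pos: [0.5375, -0.2072, 0.2569]
tool_rot: [-0.145, 3.132, 0.001]
ft_force: [0.3, -0.5, -2.8]
gripper_width: 0.0145
```

>>> jog_arm:
  targets: [0,0,0,0,0,0,0,0,0,0,0,0,0,0,0,0,0,0]

```text
time: 6.85
tool_pos: [0.5373, -0.2072, 0.2571]
tool_rot: [-0.145, 3.132, 0.001]
ft_force: [0.4, 0.6, -2.8]
gripper_width: 0.0148
```

Run:
```python
from h import *
plan([.49,.0075,.2535],177.7,12)
```

```text
at [ 0.5373 -0.2072  0.2571] t 6.85 F [ 0.38  0.62 -2.82] w 0.0148
[0.0023, 0.0182, 0.0003] [0.0, 0.03, 0.63]
[0.0025, 0.0182, 0.0003] [0.0, 0.03, 0.63]
[0.0027, 0.0181, 0.0003] [0.0, 0.03, 0.63]
[0.0029, 0.0181, 0.0003] [0.0, 0.03, 0.63]
[0.0031, 0.0181, 0.0003] [0.0, 0.03, 0.63]
[0.0033, 0.018, 0.0003] [0.0, 0.03, 0.63]
[0.0035, 0.018, 0.0003] [0.0, 0.03, 0.63]
[0.0037, 0.0179, 0.0003] [0.0, 0.03, 0.63]
[0.0039, 0.0179, 0.0003] [0.0, 0.03, 0.63]
[0.0041, 0.0179, 0.0003] [0.0, 0.03, 0.63]
[0.0043, 0.0178, 0.0003] [0.0, 0.03, 0.63]
[0.0045, 0.0178, 0.0003] [0.0, 0.03, 0.63]
```

The pail lifts cleanly and weighs about 2.8 N, so I expect a dip of about 22–25 mm. Now moving to a spot in front of the hook.

>>> jog_arm:
  targets: [0.005,0.01,0,0,0,0.6,0.007,0.018,0,0,0,0.6,0.007,0.018,0,0,0,0.6,0.006,0.018,0,0,0,0.6,0.005,0.018,0,0,0,0.6]

```text
time: 7.35
tool_pos: [0.4989, -0.1278, 0.2533]
tool_rot: [0.052, -3.141, 0.003]
ft_force: [-0.1, -0.0, -3.2]
gripper_width: 0.015
```

>>> jog_arm:
  targets: [0.005,0.018,0,0,0,0.6,0.003,0.018,0,0,0,0.6,0.003,0.018,0,0,0,0.6,0.003,0.018,0,0,0,0.6,0.003,0.018,0,0,0,0.6]

```text
time: 7.85
tool_pos: [0.4777, -0.0346, 0.2503]
tool_rot: [-0.035, -3.137, 0.004]
ft_force: [0.1, 0.5, -2.5]
gripper_width: 0.0149
```

>>> jog_arm:
  targets: [0.002,0.015,0,0,0,0.6,0.002,0.008,0,0,0,0.6,0,0.003,0,0,0,0.3,0,0,0,0,0,0]

```text
time: 8.25
tool_pos: [0.4727, -0.005, 0.2482]
tool_rot: [-0.072, -3.132, 0.004]
ft_force: [-0.1, -1.1, -3.2]
gripper_width: 0.0149
```

Run:
```python
from h import *
plan([.49,.0075,.2535],177.7,2)
```

```text
at [ 0.4727 -0.005   0.2482] t 8.25 F [-0.08 -1.1  -3.16] w 0.0149
[-0.0083, 0.0066, -0.0027] [-0.08, -0.24, -0.16]
[-0.0083, 0.0066, -0.0027] [-0.08, -0.24, -0.16]
```

>>> jog_arm:
  targets: [-0.006,0.0066,-0.003,0,-0.25,-0.15,-0.006,0.0066,-0.003,0,-0.25,-0.15,0,0,0,0,0,0,0,0,0,0,0,0]

```text
time: 8.65
tool_pos: [0.487, 0.0073, 0.2544]
tool_rot: [0.065, 3.14, -0.006]
ft_force: [0.7, -0.1, -1.6]
gripper_width: 0.0151
```

Run:
```python
from h import *
plan([.49,.0075,.2535],177.7,1)
t=viewer.camera("top")[:,:,::-1].copy();s=viewer.camera("side")[:,:,::-1].copy()
w=viewer.camera("wrist")[:,:,::-1].copy()
m=np.hstack([tile(s,225,150,80,120,5),cv2.resize(w[100:],(400,229))[:0] if 0 else np.vstack([tile(t,250,160,80,60,5),cv2.resize(w,(400,300))])])
cv2.imwrite("pics/m2.png",m)
```

```text
at [0.487  0.0073 0.2544] t 8.65 F [ 0.73 -0.07 -1.57] w 0.0151
[-0.003, 0.0004, 0.0009] [-0.21, 0.07, -0.08]
```

View pics/m2.png

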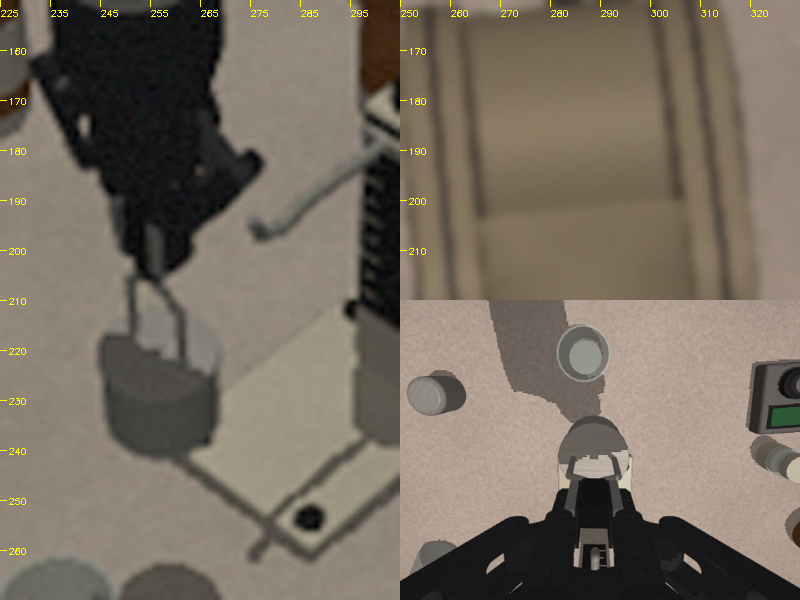

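Run:
```python
from h import *
S=cam("side"); o=r.get_obs(); p=o["tool_pos"]; print(p, o["time"])
for n,d in dict(elbL=(-.001,.018,-.035),elbR=(-.001,-.018,-.035),peakout=(-.001,0,-.018),lidC=(-.001,0,-.073)).items(): 
    u=proj(S,p+np.array(d)); print(n,np.round(u,1),"crop",np.round([(u[0]-225)*5,(u[1]-150)*5]))
plan([.5395,.006,.2545],177.7,4)
```

```text
[0.4866605  0.00722612 0.2543594 ] 8.8
elbL [249.4 204.8] crop [122. 274.]
elbR [260.1 211.7] crop [176. 308.]
peakout [254.4 203.4] crop [147. 267.]
lidC [255.5 218.6] crop [152. 343.]
at [0.4867 0.0072 0.2544] t 8.8 F [-0.13 -0.6  -2.03] w 0.0149
[-0.0132, 0.0002, -0.0] [-0.05, 0.01, -0.02]
[-0.0132, 0.0002, -0.0] [-0.05, 0.01, -0.02]
[-0.0132, 0.0002, -0.0] [-0.05, 0.01, -0.02]
[-0.0132, 0.0002, -0.0] [-0.05, 0.01, -0.02]
```

>>> jog_arm:
  targets: [-0.01,0,-0.0005,0,0,0,-0.01,0,0,0,0,0,-0.01,0,0,0,0,0,-0.01,0,0,0,0,0,0,0,0,0,0,0]

```text
time: 9.3
tool_pos: [0.5307, 0.005, 0.2549]
tool_rot: [0.065, 3.139, -0.005]
ft_force: [-0.1, 0.6, -2.7]
gripper_width: 0.015
```

Run:
```python
from h import *
plan([.5765,.0045,.2555],177.7,5)
s=viewer.camera("side")[:,:,::-1].copy();w=viewer.camera("wrist")[:,:,::-1].copy()
cv2.imwrite("pics/m3.png",np.hstack([tile(s,240,150,80,120,5),tile(w,220,300,80,120,5)]))
```

```text
at [0.5307 0.005  0.2549] t 9.3 F [-0.14  0.63 -2.72] w 0.015
[-0.0092, 0.0003, -0.0001] [-0.04, 0.02, -0.01]
[-0.0092, 0.0003, -0.0001] [-0.04, 0.02, -0.01]
[-0.0092, 0.0003, -0.0001] [-0.04, 0.02, -0.01]
[-0.0092, 0.0003, -0.0001] [-0.04, 0.02, -0.01]
[-0.0092, 0.0003, -0.0001] [-0.04, 0.02, -0.01]
```

View pics/m3.png

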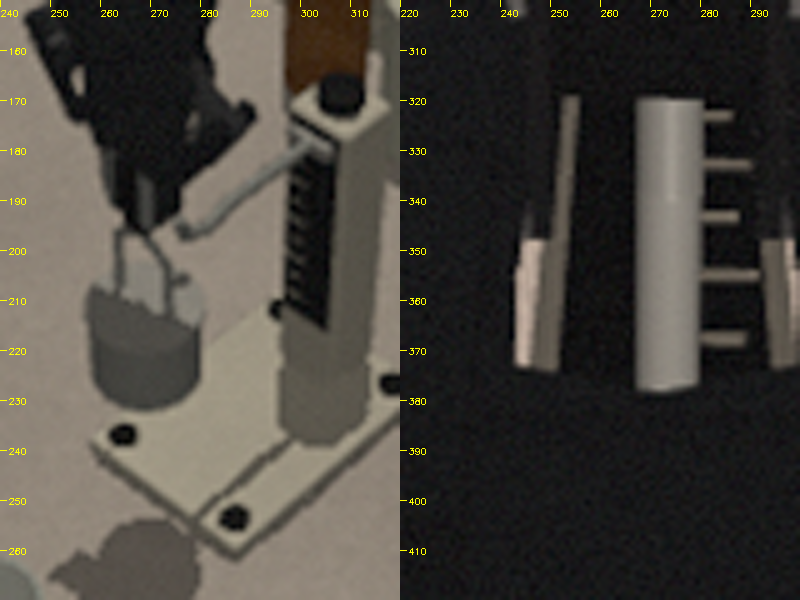

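Side: peak at (267.4,196.4), hook tip at (277,196). Wrist: the hook bar, at columns 267–280, is centred between the jaws at about 271. Lateral alignment is good, so I'll advance.

>>> jog_arm:
  targets: [-0.008,0,-0.0005,0,0,0,-0.008,0,0,0,0,0,-0.008,0,0,0,0,0,-0.008,0,0,0,0,0,-0.006,0,0,0,0,0]

```text
time: 9.9
tool_pos: [0.57, 0.0035, 0.2556]
tool_rot: [0.064, 3.139, -0.003]
ft_force: [0.0, 0.2, -1.9]
gripper_width: 0.0149
```

>>> jog_arm:
  targets: [0,0,0,0,0,0,0,0,0,0,0,0]

```text
time: 10.1
tool_pos: [0.5708, 0.0033, 0.2552]
tool_rot: [0.065, 3.14, -0.005]
ft_force: [0.6, 0.8, -3.3]
gripper_width: 0.0146
```

Run:
```python
from h import *
plan([.5765,.0045,.2555],177.7,1)
```

```text
at [0.5708 0.0033 0.2552] t 10.1 F [ 0.61  0.84 -3.27] w 0.0146
[-0.0056, 0.0014, -0.0003] [-0.17, 0.06, -0.06]
```

>>> jog_arm:
  targets: [-0.0055,0.0013,0,-0.15,0,0,0,0,0.003,0,0,0,0,0,0.004,0,0,0,0,0,0.004,0,0,0,0,0,0.003,0,0,0]

```text
time: 10.6
tool_pos: [0.5764, 0.0047, 0.2404]
tool_rot: [0.064, 3.14, 0.001]
ft_force: [-0.3, 0.1, -2.5]
gripper_width: 0.0148
```

>>> jog_arm:
  targets: [0,0,0,0,0,0,0,0,0,0,0,0]

```text
time: 10.8
tool_pos: [0.576, 0.0047, 0.2397]
tool_rot: [0.064, 3.141, 0.001]
ft_force: [-0.4, -0.2, -2.4]
gripper_width: 0.0149
```

Run:
```python
from h import *
plan([.5765,.0045,.2365],177.7,1)
s=viewer.camera("side")[:,:,::-1].copy();w=viewer.camera("wrist")[:,:,::-1].copy()
cv2.imwrite("pics/m4.png",np.hstack([tile(s,260,165,40,60,10),tile(w,220,290,80,120,5)]))
S=cam("side");p=r.get_obs()["tool_pos"]
for d in ((0,0,-.0245),(0,0,-.018),(.0,.018,-.035),(0,-.018,-.035)): u=proj(S,p+np.array(d)); print((np.array(u)-[260,165])*10)
for d in ([.575,.0045,.204],[.557,.005,.222]): u=proj(S,d); print((np.array(u)-[260,165])*10)
```

```text
at [0.576  0.0047 0.2397] t 10.8 F [-0.43 -0.18 -2.42] w 0.0149
[-0.0005, -0.0001, 0.0032] [0.03, 0.01, -0.04]
[195.15496293 254.37500695]
[195.06065962 236.09029594]
[143.11250032 252.32271963]
[248.29914881 315.28433687]
[193.13903346 288.28647272]
[145.16096462 274.4556449 ]
```

View pics/m4.png

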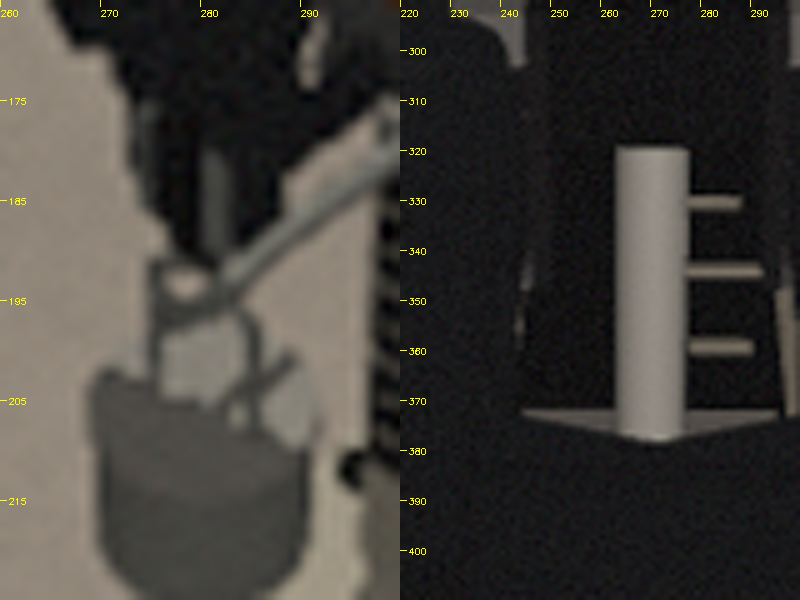

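The wrist view shows the bar (columns 263–277) centred on the bail's apex at about 270. The side view shows the bar passing through the window under the peak, with the tip at about (276,196). Now lowering slowly.

>>> jog_arm:
  targets: [0,0,0.002,0,0,0,0,0,0.002,0,0,0,0,0,0.002,0,0,0,0,0,0.002,0,0,0,0,0,0.002,0,0,0]

```text
time: 11.4
tool_pos: [0.5764, 0.0047, 0.2296]
tool_rot: [0.064, 3.14, 0.001]
ft_force: [-1.0, 0.1, -2.8]
gripper_width: 0.0149
```

>>> jog_arm:
  targets: [0,0,0.002,0,0,0,0,0,0.002,0,0,0,0,0,0.002,0,0,0,0,0,0.002,0,0,0,0,0,0.002,0,0,0]

```text
time: 11.9
tool_pos: [0.5765, 0.0046, 0.219]
tool_rot: [0.064, 3.139, 0.001]
ft_force: [0.7, -0.0, -0.3]
gripper_width: 0.015
```

>>> jog_arm:
  targets: [0,0,0.002,0,0,0,0,0,0.002,0,0,0,0,0,0.0015,0,0,0,0,0,0.0015,0,0,0,0,0,0.001,0,0,0]

```text
time: 12.4
tool_pos: [0.5767, 0.0045, 0.2105]
tool_rot: [0.064, 3.139, 0.001]
ft_force: [-1.3, 0.1, -1.0]
gripper_width: 0.0152
```

>>> jog_arm:
  targets: [0,0,0,0,0,0]

```text
time: 12.5
tool_pos: [0.5766, 0.0046, 0.2104]
tool_rot: [0.064, 3.139, 0.001]
ft_force: [-0.8, -0.2, -0.2]
gripper_width: 0.015
```

>>> jog_arm:
  targets: [0,0,0,0,0,0]

```text
time: 12.6
tool_pos: [0.5767, 0.0046, 0.2104]
tool_rot: [0.064, 3.139, 0.002]
ft_force: [-0.4, 0.4, -0.7]
gripper_width: 0.015
```

>>> jog_arm:
  targets: [0,0,0,0,0,0]

```text
time: 12.7
tool_pos: [0.5767, 0.0045, 0.2105]
tool_rot: [0.064, 3.139, 0.002]
ft_force: [-0.6, -0.4, -0.1]
gripper_width: 0.0149
```

>>> jog_arm:
  targets: [0,0,0,0,0,0]

```text
time: 12.8
tool_pos: [0.5767, 0.0045, 0.2106]
tool_rot: [0.065, 3.139, 0.002]
ft_force: [-0.5, -0.6, -0.5]
gripper_width: 0.0151
```

>>> jog_arm:
  targets: [0,0,0,0,0,0]

```text
time: 12.9
tool_pos: [0.5767, 0.0045, 0.2106]
tool_rot: [0.064, 3.139, 0.002]
ft_force: [-1.0, 0.6, -0.7]
gripper_width: 0.0151
```

>>> jog_arm:
  targets: [0,0,0,0,0,0]

```text
time: 13.0
tool_pos: [0.5767, 0.0045, 0.2107]
tool_rot: [0.064, 3.139, 0.002]
ft_force: [-0.1, -0.9, -0.8]
gripper_width: 0.0148
```

The remaining load is about 0.55 N. Fx at about -0.65 N suggests the bail sits slightly up the column side of the dip. I'll ease back 3 mm while lowering.

>>> jog_arm:
  targets: [0.001,0,0.0007,0,0,0,0.001,0,0.0007,0,0,0,0.001,0,0.0007,0,0,0,0.001,0,0.0005,0,0,0,0,0,0,0,0,0]

```text
time: 13.5
tool_pos: [0.575, 0.0045, 0.2093]
tool_rot: [0.064, 3.132, 0.002]
ft_force: [1.7, 0.6, -0.1]
gripper_width: 0.0148
```

>>> jog_arm:
  targets: [0,0,0,0,0,0]

```text
time: 13.6
tool_pos: [0.575, 0.0046, 0.2093]
tool_rot: [0.064, 3.132, 0.002]
ft_force: [2.4, -0.6, -1.3]
gripper_width: 0.0148
```

>>> jog_arm:
  targets: [0,0,0,0,0,0]

```text
time: 13.7
tool_pos: [0.575, 0.0046, 0.2093]
tool_rot: [0.064, 3.132, 0.002]
ft_force: [3.0, -0.4, -0.5]
gripper_width: 0.0145
```

>>> jog_arm:
  targets: [0,0,0,0,0,0]

```text
time: 13.8
tool_pos: [0.575, 0.0046, 0.2093]
tool_rot: [0.064, 3.132, 0.002]
ft_force: [2.6, 0.6, 0.2]
gripper_width: 0.0149
```

>>> jog_arm:
  targets: [0,0,0,0,0,0]

```text
time: 13.9
tool_pos: [0.575, 0.0045, 0.2093]
tool_rot: [0.064, 3.132, 0.002]
ft_force: [3.1, -0.2, 0.0]
gripper_width: 0.0152
```

>>> jog_arm:
  targets: [0,0,0,0,0,0]

```text
time: 14.0
tool_pos: [0.575, 0.0045, 0.2093]
tool_rot: [0.064, 3.132, 0.002]
ft_force: [3.1, -0.3, -0.4]
gripper_width: 0.0148
```

Run:
```python
from h import *
s=viewer.camera("side")[:,:,::-1].copy();a=[r.get_obs()["ft_force"]]
for i in range(5): w=viewer.camera("wrist")[:,:,::-1].copy(); a.append(r.get_obs()["ft_force"])
print(np.mean(a,0))
cv2.imwrite("pics/m5.png",np.hstack([tile(s,260,165,40,60,10),tile(w,220,290,80,120,5)]))
```

```text
[ 2.98412489 -0.84516093 -0.25097837]
```

View pics/m5.png

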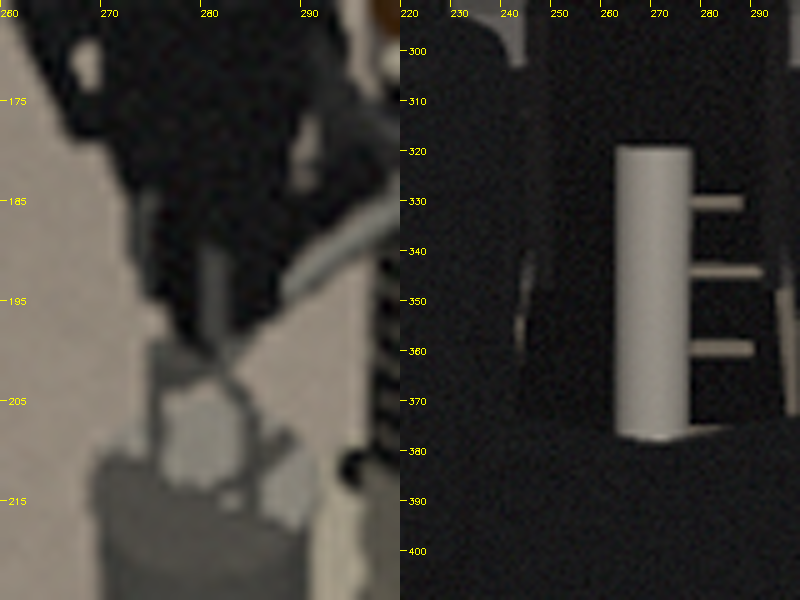

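Moving back only 1.7 mm raised Fx to +3 N, so something blocks -x, probably finger pads against the upturned tip. I'll undo it and go a little the other way.

>>> jog_arm:
  targets: [-0.001,0,0,0,-0.1,0,-0.001,0,0,0,-0.1,0,0,0,0,0,-0.1,0]

```text
time: 14.6
tool_pos: [0.5756, 0.0045, 0.2085]
tool_rot: [0.064, 3.13, 0.001]
ft_force: [2.4, -0.6, 0.4]
gripper_width: 0.0148
```

```bash
cat >> h.py <<'E'
def force(n=8):
    a=[]
    for i in range(n): viewer.camera("wrist"); o=r.get_obs(); a.append(np.r_[o["ft_force"],o["moment"]])
    print("t",round(o["time"],2),"pos",o["tool_pos"].round(4),"rot",o["tool_rot"].round(3),"F,M",np.mean(a,0).round(2))
E
python3 -c "from h import *;force()"
```

```text
t 15.0 pos [0.5757 0.0045 0.2087] rot [6.40e-02 3.13e+00 2.00e-03] F,M [ 0.57 -0.44  0.13 -0.07 -0.18 -0.  ]
```

>>> jog_arm:
  targets: [-0.001,0,0,0,-0.1,0,-0.001,0,0,0,-0.1,0,0,0,0,0,0,0]

```text
time: 15.3
tool_pos: [0.5774, 0.0045, 0.2084]
tool_rot: [0.064, 3.127, 0.001]
ft_force: [0.2, -0.6, 0.3]
gripper_width: 0.0149
```

```bash
python3 -c "from h import *;force()"
```

```text
t 15.7 pos [0.5773 0.0044 0.2085] rot [6.400e-02 3.127e+00 2.000e-03] F,M [ 0.37 -0.05 -0.13 -0.07 -0.14 -0.01]
```

```bash
python3 -c "from h import *;plan([.5773,.0045,.2085],177.7,4)"
```

```text
at [0.5773 0.0044 0.2085] t 15.7 F [ 1.7  -0.19 -0.27] w 0.0148
[0.0, 0.0, 0.0] [0.02, 0.2, -0.01]
[0.0, 0.0, 0.0] [0.02, 0.2, -0.01]
[0.0, 0.0, 0.0] [0.02, 0.2, -0.01]
[0.0, 0.0, 0.0] [0.02, 0.2, -0.01]
```

>>> jog_arm:
  targets: [0,0,0,0,0.2,0,0,0,0,0,0.2,0,0,0,0,0,0.2,0,0,0,0,0,0.2,0,0,0,0,0,0,0]

```text
time: 16.2
tool_pos: [0.5777, 0.0045, 0.2087]
tool_rot: [-0.064, -3.14, -0.002]
ft_force: [1.4, -0.8, -0.0]
gripper_width: 0.0148
```

```bash
python3 -c "from h import *;force()"
```

```text
t 16.6 pos [0.5777 0.0045 0.2088] rot [-6.400e-02 -3.141e+00 -2.000e-03] F,M [ 1.17 -0.36  0.08 -0.09 -0.27  0.01]
```

>>> jog_arm:
  targets: [-0.001,0,0,0,0,0,-0.001,0,0,0,0,0,0,0,0,0,0,0]

```text
time: 16.9
tool_pos: [0.5791, 0.0044, 0.2085]
tool_rot: [-0.064, -3.139, -0.002]
ft_force: [0.5, -0.1, 0.4]
gripper_width: 0.0149
```

```bash
python3 -c "from h import *;force(6)"
```

```text
t 17.2 pos [0.5791 0.0044 0.2085] rot [-6.400e-02 -3.139e+00 -2.000e-03] F,M [ 0.73 -0.19  0.33 -0.08 -0.15 -0.  ]
```

>>> jog_arm:
  targets: [-0.001,0,0,0,0,0,0,0,0,0,0,0]

```text
time: 17.4
tool_pos: [0.5798, 0.0044, 0.2085]
tool_rot: [-0.064, -3.138, -0.003]
ft_force: [0.4, -0.7, 0.4]
gripper_width: 0.015
```

```bash
python3 -c "from h import *;force(6)"
```

```text
t 17.7 pos [0.5799 0.0044 0.2085] rot [-6.400e-02 -3.139e+00 -3.000e-03] F,M [ 0.02 -0.32  0.01 -0.08  0.01 -0.03]
```

At TCP x 0.580, both Fx and Fz are about zero, so the spring carries everything. I'll ease the grip and release.

>>> jog_arm:
  targets: [0,0,0,0,0,0,0,0,0,0,0,0]
  hand: 1
  squeeze: 20

```text
time: 17.9
tool_pos: [0.5799, 0.0044, 0.2085]
tool_rot: [-0.064, -3.139, -0.003]
ft_force: [-0.0, 0.5, 0.5]
gripper_width: 0.015
```

>>> jog_arm:
  targets: [0,0,0,0,0,0,0,0,0,0,0,0]
  hand: 0.1

```text
time: 18.1
tool_pos: [0.5799, 0.0045, 0.2086]
tool_rot: [-0.064, -3.139, -0.003]
ft_force: [0.1, -0.0, -0.2]
gripper_width: 0.0385
```

Run:
```python
from h import *
force(4)
s=viewer.camera("side")[:,:,::-1].copy();w=viewer.camera("wrist")[:,:,::-1].copy()
cv2.imwrite("pics/m6.png",np.hstack([tile(s,255,165,40,60,10),cv2.resize(w[0:420,140:420],(400,600))]))
```

```text
t 18.3 pos [0.5799 0.0045 0.2085] rot [-6.400e-02 -3.139e+00 -3.000e-03] F,M [-0.33 -0.26 -0.28  0.02 -0.    0.03]
```

View pics/m6.png

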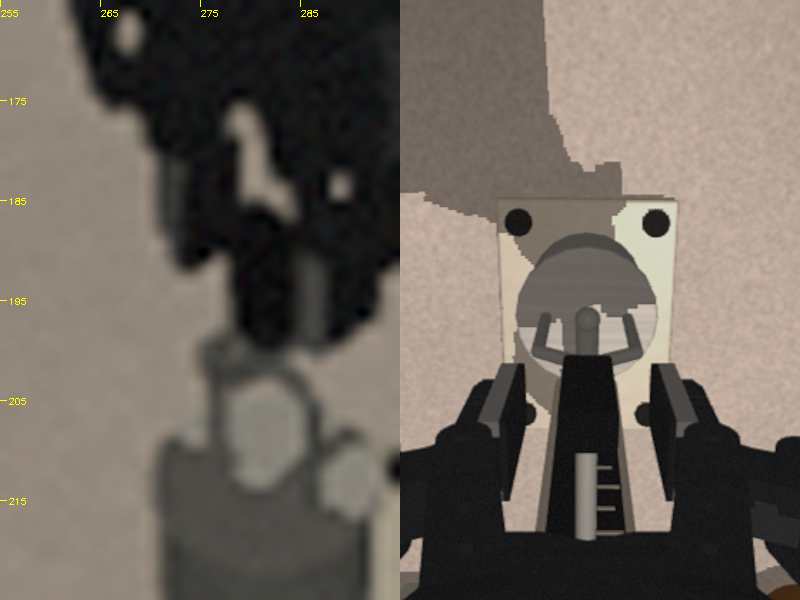

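The pail hangs on the hook with its tab free between the open fingers; the hook tip shows through the bail window. Now retreating straight up.

>>> jog_arm:
  targets: [0,0,-0.005,0,0,0,0,0,-0.01,0,0,0,0,0,-0.012,0,0,0,0,0,-0.015,0,0,0,0,0,-0.015,0,0,0]

```text
time: 18.9
tool_pos: [0.5794, 0.0042, 0.269]
tool_rot: [-0.065, -3.137, -0.002]
ft_force: [0.7, 0.5, 0.4]
gripper_width: 0.0382
```

>>> jog_arm:
  targets: [0,0,-0.02,0,0,0,0,0,-0.02,0,0,0,0,0,-0.01,0,0,0,0,0,0,0,0,0]

```text
time: 19.3
tool_pos: [0.5805, 0.0037, 0.327]
tool_rot: [0.065, 3.139, 0.004]
ft_force: [0.3, -0.2, -0.4]
gripper_width: 0.0388
```

Run:
```python
from h import *
plan([.41,.284,.20],183,10)
```

```text
at [0.5805 0.0037 0.327 ] t 19.3 F [ 0.25 -0.15 -0.4 ] w 0.0388
[0.0182, 0.0273, 0.0127] [0.02, 0.01, -0.54]
[0.018, 0.0274, 0.0127] [0.02, 0.01, -0.54]
[0.0177, 0.0276, 0.0127] [0.02, 0.01, -0.54]
[0.0174, 0.0278, 0.0127] [0.02, 0.01, -0.54]
[0.0172, 0.0279, 0.0127] [0.02, 0.01, -0.54]
[0.0169, 0.0281, 0.0127] [0.02, 0.01, -0.54]
[0.0166, 0.0283, 0.0127] [0.02, 0.01, -0.54]
[0.0164, 0.0284, 0.0127] [0.02, 0.01, -0.54]
[0.0161, 0.0286, 0.0127] [0.02, 0.01, -0.54]
[0.0158, 0.0287, 0.0127] [0.02, 0.01, -0.54]
```

>>> jog_arm:
  targets: [0.018,0.027,0,0,0,-0.5,0.018,0.027,0,0,0,-0.5,0.018,0.0275,0.01,0,0,-0.5,0.0175,0.028,0.01,0,0,-0.5,0.017,0.028,0.015,0,0,-0.5]
  hand: 1

```text
time: 19.8
tool_pos: [0.4945, 0.1424, 0.2902]
tool_rot: [0.01, 3.137, 0.0]
ft_force: [1.7, 0.5, 0.3]
gripper_width: 0.0001
```

>>> jog_arm:
  targets: [0.017,0.028,0.018,0,0,-0.5,0.0165,0.028,0.018,0,0,-0.5,0.0165,0.028,0.018,0,0,-0.5,0.016,0.0285,0.018,0,0,-0.5,0.01,0.02,0.015,0,0,-0.5]

```text
time: 20.3
tool_pos: [0.4107, 0.2796, 0.1969]
tool_rot: [-0.065, 3.139, -0.0]
ft_force: [-0.1, 0.2, 0.3]
gripper_width: 0.0
```

>>> jog_arm:
  targets: [0,0,0,0,0,0,0,0,0,0,0,0]

```text
time: 20.5
tool_pos: [0.4074, 0.2811, 0.1937]
tool_rot: [0.074, -3.139, 0.006]
ft_force: [0.9, -0.8, -0.3]
gripper_width: 0.0001
```

Run:
```python
from h import *
o=r.get_obs(); w=viewer.camera("wrist")[:,:,::-1].copy(); s=viewer.camera("side")[:,:,::-1].copy()
np.savez("w3.npz",im=w,p=o["tool_pos"],q=o["tool_rot"]); C=cam("wrist",o); u=proj(C,[.4365,.284,.036]); print(u,o["tool_pos"],o["gripper_width"])
x0=int(np.clip(u[0]-50,0,460))//10*10; y0=int(np.clip(u[1]-75,0,270))//10*10
cv2.imwrite("pics/m7.png",np.hstack([tile(w,x0,y0,100,150,4),tile(s,245,160,80,120,5)[:, :400]]))
```

```text
(np.float64(272.175445084279), np.float64(223.64899528191302)) [0.40738725 0.28113055 0.19366437] 6.429094976811167e-05
```

View pics/m7.png

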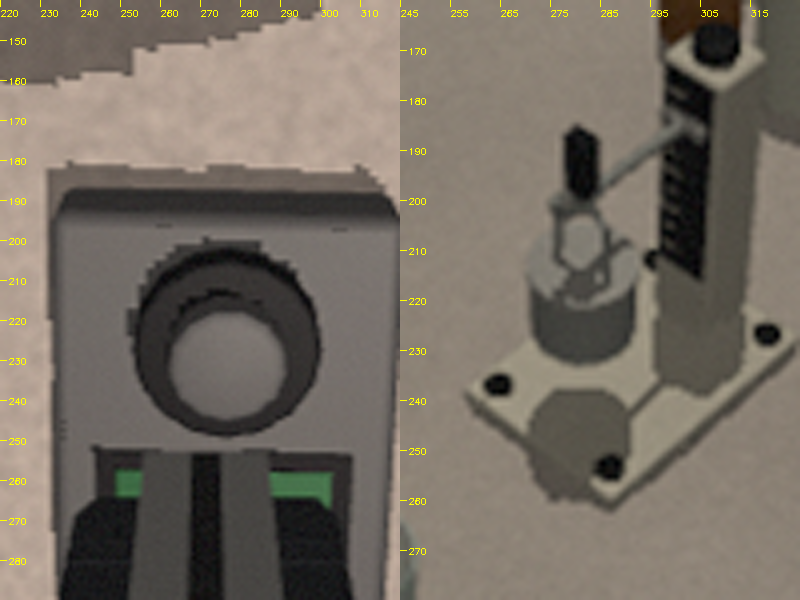

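The pail hangs upright and free (side tile). Key disc centre at (277,231.7) in the wrist picture.

Run:
```python
from h import *
w=np.load("w3.npz");C=cam("wrist",dict(tool_pos=w["p"],tool_rot=w["q"]))
for z in (.034,.042): a=atz(C,(277,231.7),z); d=np.linalg.norm(atz(C,(262.5,231.7),z)-atz(C,(291.7,231.7),z)); print(z,a,d)
plan([.438,.2875,.075],183,6)
```

```text
0.034 [0.4445541  0.28870437 0.034     ] 0.02605706968179526
0.042 [0.44161058 0.28844382 0.042     ] 0.025348158871226868
at [0.4078 0.2809 0.1941] t 20.6 F [0.15 0.1  0.17] w -0.0001
[-0.0051, 0.0009, 0.0198] [-0.03, -0.01, -0.06]
[-0.0051, 0.0009, 0.0198] [-0.03, -0.01, -0.06]
[-0.0051, 0.0009, 0.0198] [-0.03, -0.01, -0.06]
[-0.0051, 0.0009, 0.0198] [-0.03, -0.01, -0.06]
[-0.0051, 0.0009, 0.0199] [-0.03, -0.01, -0.06]
[-0.0051, 0.0009, 0.0199] [-0.03, -0.01, -0.06]
```

>>> jog_arm:
  targets: [-0.006,0.0012,0.02,0,0,0,-0.006,0.0012,0.02,0,0,0,-0.006,0.0012,0.02,0,0,0,-0.006,0.0012,0.02,0,0,0,-0.006,0.0012,0.02,0,0,0]

```text
time: 21.1
tool_pos: [0.4452, 0.2857, 0.0974]
tool_rot: [-0.058, 3.133, 0.007]
ft_force: [-0.8, -0.0, 0.1]
gripper_width: -0.0001
```

>>> jog_arm:
  targets: [0,0,0.01,0,0,0,0,0,0,0,0,0]

```text
time: 21.3
tool_pos: [0.4463, 0.2833, 0.0858]
tool_rot: [-0.053, 3.134, 0.004]
ft_force: [0.3, -0.2, 0.4]
gripper_width: 0.0004
```

Run:
```python
from h import *
plan([.440,.2875,.058],183,1)
```

```text
at [0.4463 0.2833 0.0858] t 21.3 F [ 0.33 -0.19  0.35] w 0.0004
[0.0063, 0.0044, 0.0277] [0.12, 0.42, -1.07]
```

>>> jog_arm:
  targets: [0.0055,0.0042,0.015,0.1,0.4,-1.0,0,0,0.008,0,0,0,0,0,0,0,0,0]

```text
time: 21.6
tool_pos: [0.4411, 0.2879, 0.0631]
tool_rot: [-0.081, 3.139, 0.004]
ft_force: [-1.0, 0.0, 0.9]
gripper_width: 0.0
```

```bash
python3 -c "
from h import *
force(3);plan([.441,.2875,.058],183,1)"
```

```text
t 21.75 pos [0.4416 0.2882 0.0641] rot [-0.081  3.138  0.005] F,M [-0.15 -0.3  -0.41 -0.02  0.03  0.01]
at [0.4416 0.2882 0.0641] t 21.75 F [-0.43 -0.46 -0.49] w -0.0002
[0.0007, -0.0007, 0.0061] [0.19, 0.17, -0.04]
```

I'll wait a bit and check via the side camera that the pail is still before pressing.

>>> jog_arm:
  targets: [0,0,0,0,0,0,0,0,0,0,0,0,0,0,0,0,0,0,0,0,0,0,0,0,0,0,0,0,0,0]

```text
time: 22.25
tool_pos: [0.4423, 0.2888, 0.0656]
tool_rot: [-0.081, 3.136, 0.008]
ft_force: [0.4, 0.4, 0.2]
gripper_width: -0.0001
```

>>> jog_arm:
  targets: [0,0,0,0,0,0,0,0,0,0,0,0,0,0,0,0,0,0,0,0,0,0,0,0,0,0,0,0,0,0]

```text
time: 22.75
tool_pos: [0.4423, 0.2887, 0.0656]
tool_rot: [-0.081, 3.136, 0.008]
ft_force: [0.6, -0.4, 1.0]
gripper_width: -0.0002
```

Run:
```python
from h import *
f=[cv2.cvtColor(viewer.camera("side"),cv2.COLOR_RGB2GRAY)[180:240,265:295].astype(float) for _ in range(14)]
print([tuple(np.round(cv2.phaseCorrelate(f[0],x)[0],3)) for x in f[1:]]); print(r.get_obs()["time"])
```

```text
[(np.float64(-0.022), np.float64(-0.009)), (np.float64(-0.009), np.float64(0.006)), (np.float64(0.006), np.float64(0.025)), (np.float64(-0.038), np.float64(0.023)), (np.float64(-0.0), np.float64(0.005)), (np.float64(-0.066), np.float64(-0.04)), (np.float64(-0.027), np.float64(-0.079)), (np.float64(-0.025), np.float64(0.006)), (np.float64(-0.036), np.float64(0.089)), (np.float64(0.001), np.float64(-0.001)), (np.float64(-0.04), np.float64(-0.059)), (np.float64(-0.026), np.float64(0.01)), (np.float64(0.004), np.float64(0.038))]
23.45
```

Motion is below 0.1 px over 0.7 s, so the pail is still. Pressing.

>>> jog_arm:
  targets: [0.001,-0.001,0.006,0,0,0,0,0,0.004,0,0,0]

```text
time: 23.65
tool_pos: [0.4417, 0.2879, 0.0554]
tool_rot: [-0.081, 3.135, 0.009]
ft_force: [-0.7, -1.4, 1.9]
gripper_width: 0.0002
```

>>> jog_arm:
  targets: [0,0,0.003,0,0,0]

```text
time: 23.75
tool_pos: [0.4416, 0.2879, 0.0521]
tool_rot: [-0.081, 3.135, 0.009]
ft_force: [-1.7, -0.7, 6.1]
gripper_width: 0.0
```

>>> jog_arm:
  targets: [0,0,0.003,0,0,0]

```text
time: 23.85
tool_pos: [0.442, 0.2882, 0.0509]
tool_rot: [-0.08, 3.136, 0.01]
ft_force: [-18.0, -11.8, 60.8]
gripper_width: -0.0003
```

>>> jog_arm:
  targets: [0,0,0.002,0,0,0]

```text
time: 23.95
tool_pos: [0.442, 0.2881, 0.0513]
tool_rot: [-0.08, 3.137, 0.011]
ft_force: [-16.1, -11.4, 42.7]
gripper_width: 0.0002
```

The key bottomed out: force rose from 2 to 6 to 60 N as the TCP went from 0.0554 to 0.0509. Letting go now.

>>> jog_arm:
  targets: [0,0,-0.003,0,0,0,0,0,-0.008,0,0,0,0,0,-0.015,0,0,0,0,0,-0.02,0,0,0,0,0,-0.02,0,0,0]

```text
time: 24.45
tool_pos: [0.4404, 0.2864, 0.1177]
tool_rot: [0.079, -3.14, -0.006]
ft_force: [0.3, 0.4, -0.9]
gripper_width: -0.0001
```

>>> jog_arm:
  targets: [0,0,-0.02,0,0,0,0,0,-0.02,0,0,0,0,0,-0.02,0,0,0,0,0,0,0,0,0,0,0,0,0,0,0]

```text
time: 24.95
tool_pos: [0.441, 0.2864, 0.1819]
tool_rot: [-0.079, 3.139, 0.009]
ft_force: [-0.4, 1.0, 0.2]
gripper_width: 0.0002
```

Run:
```python
from h import *
o=r.get_obs(); w=viewer.camera("wrist")[:,:,::-1].copy(); s=viewer.camera("side")[:,:,::-1].copy()
print(o["tool_pos"],o["ft_force"].round(2),o["time"])
cv2.imwrite("pics/m8.png",np.hstack([tile(w,220,140,100,150,4),tile(s,200,150,120,180,4)[:600,:400]][:1]+[cv2.resize(s[150:330,170:320],(400,600)[:1]+(600,))]))
```

```text
[0.44104914 0.28640647 0.18191899] [-0.37  1.04  0.19] 24.95
```

View pics/m8.png

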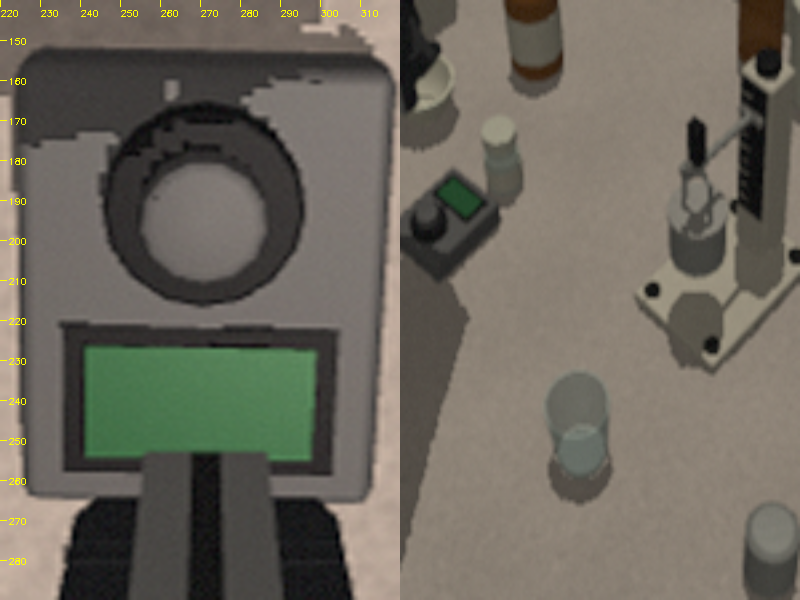

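The key looks up again, the pail hangs still, and the bystanders are in place. The recorded travel under load is only certain to about 4.4 mm, so I'll press again in fine steps to find where contact starts.

>>> jog_arm:
  targets: [0,0,0.03,0,0,0,0,0,0.03,0,0,0,0,0,0.03,0,0,0,0,0,0.026,0,0,0,0,0,0,0,0,0]

```text
time: 25.55
tool_pos: [0.4398, 0.2859, 0.0586]
tool_rot: [0.079, -3.14, -0.004]
ft_force: [0.3, -0.2, 0.5]
gripper_width: 0.0
```

```bash
python3 -c "
from h import *
force(2);plan([.442,.2880,.058],183,1)"
```

```text
t 25.65 pos [0.4415 0.287  0.0619] rot [-0.078  3.138  0.009] F,M [-0.47  0.07  0.18 -0.05 -0.02 -0.05]
at [0.4415 0.287  0.0619] t 25.65 F [-0.13  0.17  0.79] w -0.0002
[-0.0005, 0.0009, 0.0039] [0.32, 0.15, -0.14]
```

>>> jog_arm:
  targets: [0,0,0.003,0,0,0,0,0,0,0,0,0]

```text
time: 25.85
tool_pos: [0.4427, 0.2879, 0.0611]
tool_rot: [-0.078, 3.136, 0.012]
ft_force: [0.8, 0.2, 0.9]
gripper_width: -0.0002
```

```bash
python3 -c "
from h import *
force(3)"
```

```text
t 26.0 pos [0.4429 0.2879 0.0612] rot [-0.078  3.135  0.013] F,M [ 0.64  0.1   0.26 -0.02  0.01 -0.  ]
```

>>> jog_arm:
  targets: [0,0,0.0015,0,0,0]

```text
time: 26.1
tool_pos: [0.4431, 0.2882, 0.0603]
tool_rot: [-0.078, 3.135, 0.014]
ft_force: [1.0, 0.5, -0.0]
gripper_width: -0.0001
```

```bash
python3 -c "
from h import *
force(3)"
```

```text
t 26.25 pos [0.4429 0.288  0.0598] rot [-0.078  3.135  0.013] F,M [-0.09  0.36  0.17 -0.01  0.02  0.  ]
```

>>> jog_arm:
  targets: [0,0,0.0015,0,0,0]

```text
time: 26.35
tool_pos: [0.443, 0.2881, 0.0584]
tool_rot: [-0.078, 3.135, 0.013]
ft_force: [0.8, 1.3, -0.3]
gripper_width: 0.0001
```

```bash
python3 -c "
from h import *
force(3)"
```

```text
t 26.5 pos [0.4429 0.288  0.0583] rot [-0.078  3.135  0.013] F,M [-0.15 -0.33  0.96 -0.   -0.05 -0.02]
```

>>> jog_arm:
  targets: [0,0,0.0015,0,0,0]

```text
time: 26.6
tool_pos: [0.4429, 0.288, 0.0568]
tool_rot: [-0.078, 3.135, 0.013]
ft_force: [0.2, -1.0, 1.7]
gripper_width: 0.0001
```

```bash
python3 -c "
from h import *
force(3)"
```

```text
t 26.75 pos [0.4429 0.2881 0.0567] rot [-0.078  3.135  0.013] F,M [-0.27  0.11  1.54 -0.05  0.03  0.02]
```

>>> jog_arm:
  targets: [0,0,0.0015,0,0,0]

```text
time: 26.85
tool_pos: [0.443, 0.2881, 0.0554]
tool_rot: [-0.078, 3.135, 0.013]
ft_force: [-0.9, -0.4, 2.6]
gripper_width: 0.0002
```

```bash
python3 -c "
from h import *
force(3)"
```

```text
t 27.0 pos [0.443  0.2881 0.0552] rot [-0.078  3.135  0.013] F,M [-0.39 -0.19  1.95 -0.07  0.11 -0.01]
```

>>> jog_arm:
  targets: [0,0,0.0015,0,0,0,0,0,0.0015,0,0,0,0,0,0.0005,0,0,0]

```text
time: 27.3
tool_pos: [0.443, 0.2881, 0.052]
tool_rot: [-0.078, 3.135, 0.013]
ft_force: [-3.6, -2.1, 11.7]
gripper_width: -0.0
```

>>> jog_arm:
  targets: [0,0,0.0005,0,0,0,0,0,0,0,0,0]

```text
time: 27.5
tool_pos: [0.443, 0.2881, 0.0522]
tool_rot: [-0.078, 3.136, 0.014]
ft_force: [-1.1, -1.2, 4.3]
gripper_width: 0.0001
```

>>> jog_arm:
  targets: [0,0,-0.003,0,0,0,0,0,-0.008,0,0,0,0,0,-0.015,0,0,0,0,0,-0.02,0,0,0,0,0,-0.02,0,0,0]

```text
time: 28.0
tool_pos: [0.4412, 0.2862, 0.1186]
tool_rot: [-0.077, 3.14, 0.007]
ft_force: [1.0, 0.3, -0.6]
gripper_width: 0.0001
```

>>> jog_arm:
  targets: [0,0,-0.02,0,0,0,0,0,-0.02,0,0,0,0,0,-0.02,0,0,0,0,0,0,0,0,0,0,0,0,0,0,0]

```text
time: 28.5
tool_pos: [0.4417, 0.286, 0.1847]
tool_rot: [-0.077, 3.136, 0.011]
ft_force: [0.2, -0.8, -1.3]
gripper_width: 0.0002
```

Run:
```python
from h import *
f=[cv2.cvtColor(viewer.camera("side"),cv2.COLOR_RGB2GRAY).astype(float) for _ in range(8)]
print([np.round(cv2.phaseCorrelate(f[0][180:240,265:295].copy(),x[180:240,265:295].copy())[0],2).tolist() for x in f[1:]])
old=cv2.cvtColor(np.load("w1.npz")["im"],cv2.COLOR_RGB2GRAY) if 0 else None
print(r.get_obs()["tool_pos"],r.get_obs()["ft_force"].round(2)); r.hand_in(); print(r.get_obs()["time"])
```

```text
[[-0.02, -0.02], [-0.0, -0.0], [-0.02, -0.01], [-0.04, -0.06], [-0.02, 0.02], [-0.01, -0.02], [-0.01, -0.08]]
[0.44168535 0.28586634 0.18419797] [ 0.38  0.02 -0.36]
the job is handed in; nothing more can be done
the job is handed in; nothing more can be done
```

The pail is hanging by its bail in the dip of the hook and the record key was pressed and let go. I handed the job in at about 29 s of the 67 s allowed. No verdict was reported.

- **Hanging:** I gripped the tab, carried the pail over the hook tip and lowered it at about 20 mm/s. Before release the vertical and sideways forces on the tool both averaged about zero.
- **Record key:** The key was pressed fully down twice. The second press was in fine steps to confirm the travel: contact began at a tool height of about 58 mm and the key bottomed at about 52 mm, which is full travel. The first press ended in about 61 N on the stop, more than needed but well under the 120 N wrist limit. The key looked up again after the first press; after the second I did not view it again.
- **Last checks:** In the side camera the pail moved less than 0.1 pixel over about 0.4 s. The arm was clear of everything and the force reading was only noise. The jar, beaker and canister looked undisturbed in the last picture; the other bystanders were out of frame or only partly in it.
- **What disagreed:** While lowering, a 2 mm move back towards the robot raised a 3 N sideways force, probably the fingers against the hook's upturned tip. I moved forward about 5 mm until the force was gone, then released.

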